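# Fit the new ignition coil in the open plug well

### The job

Take the new ignition coil (black head, blue top) out of the red stand, put its stem into the open plug well of the engine (the one with the orange ring) and let go only once the stem is in the well, so that the coil ends upright and fully home with its rubber disc down on the cover. Leave the worn yellow-topped coil in the stand.

Things in the scene. Friction and masses are not known exactly. Their poses are not given: they have to be found in the camera images.
- new_coil_grip (a point): Centre of the head of the new coil, to be gripped there: black block with blue top, 46 (x) by 30 (y, grip across it) by 42 mm tall, small grey plug socket on +x; z up. The top is 15 mm above this point. It stands stem down in a hole (bore 26 mm) of a fixed red stand 200 x 85 mm, 80 mm high. It may be turned any way about z in stand and well.
- new_coil: The whole new coil, 0.1 to 0.2 kg. Origin on its axis, 32 mm below new_coil_grip, at the underside of the round rubber disc (56 mm across, 5 mm thick) beneath the head; that disc rests on the stand and, at the end, on the engine cover. Below it hangs a grey stem 16 mm thick, 70 mm long, tapering to 8 mm over its last 12 mm. z up along the stem.
- open_well (a point): Centre of the open well's mouth, level with the flat top of the fixed aluminium engine (130 x 370 mm, 90 mm high). Bore 32 mm, 80 mm deep, small bevel; orange ring 52 mm across round it. The wells stand 95 mm apart in a row of three; the others are closed by fixed blue-topped coils 48 mm high. Red oil filler cap, 12 mm high, 61 mm beyond one end well. z up.
- old_coil_grip (a point): Centre of the head of the worn coil: same shape and sizes as the new one, but with a brown head and yellow top. It stands in the other hole of the red stand, 92 mm from the new one, and stays there.
Not all that is in view belongs to the job. What is shaped like the new_coil but pink or turquoise is not meant.

How it is judged:
By the outcome, as a careful person would: the job done as asked, in the order asked, and still so for the second after the job is handed in, with the robot touching nothing.
It also fails if it takes over 38 s, if anything falls off the work surface, if the arm or the gripper's body presses on something with over 40 N, if the wrist force passes 120 N, or if a joint passes its speed limit or range.

### The arm

A 6-joint arm with a two-finger parallel gripper is mounted at the origin on the work surface. World frame = base frame: x ahead of the robot, y to its left, z up, the work surface at z = 0. Lengths are in m, angles in degrees, forces in N, time in s.
With the tool pointing down it reaches from about 0.3 to 0.875 m from the base axis. Payload 6.4 kg.
Tool frame: the origin (TCP) lies midway between the tips of the shut fingers; the grasp point (between the pads) lies 19 mm behind it; y points along the fingers, z is the direction in which the jaws open and shut, and the axes are right-handed (so a half turn about y gives the same grasp; the last joint's range is limited). The gripper opens to 85 mm and grips with 20 to 120 N. Pads are 22 mm wide; open, the fingers measure 114 mm over their backs; the gripper's body (76 mm by 85 mm) begins 54 mm behind the grasp point. The pads swing forward as they close: fully open they stand 13 mm farther back than shut.
Start: joints at [60.946, 10.359, 92.074, -0, 77.567, -11.82], TCP at [0.17, 0.549, 0.231] pointing down, gripper open.
Joint ranges: [-171.53, 171.53], [-51.25, 118.39], [17.06, 147.69], [-65.23, 245.23], [0, 150.52], [-178.68, 178.68]. Speed limits (degrees/s): [147.25, 147.25, 172.46, 180, 180, 180].

### API

Orientations are given as [roll, pitch, yaw] about the fixed x, y, z axes, in that order (R = Rz(yaw) Ry(pitch) Rx(roll)).
In Python, from rig import arm gives the robot as it stands. The module is installed in compiled form; this text tells all that it offers.
- The arm moves only by the shell command python3 -m handwheel 'ROWS' [OPENING] [FORCE]. ROWS is JSON, a list of rows, each a list of 4 numbers: the shift along the tool's x, y, z in m, then the turn about the tool's y in degrees. In form: [[x, y, z, yaw], ...]. A call has 1 to 8 rows; each row is the pose to reach, as a shift and turn from the pose commanded when the call began, along the tool's axes at that moment; what a row does not reach only later rows make up. A row lasts 1/8 s, in which the tool goes at most 62.5 mm and 10.7 degrees, less where a joint would pass 70% of its speed; a pose out of reach is approached as far as the arm can. A call with a gripper value outside its range is refused whole. OPENING is the opening, from 0 (shut) to 1 (fully open), set as the call begins (- or left out, the last holds). The fingers move at their own pace and stop on an object; FORCE is the grip in N (left out, the last holds). Time passes only in rows, so rows that repeat a pose let the fingers close. It gives the time, the measured TCP pose, the force and the opening at its end, in the units of the state.
- arm.observe(): the state, without advancing time (a new reading comes with each control period).
- arm.read_camera(name): name is "scene" or "top"; returns a dict with "pixels" (384x512x3 uint8, red, green, blue), "K" (3x3 intrinsics, pixels), "world_from_camera" (4x4, takes a point from camera to world coordinates). Camera axes: x right, y up, looking along -z (the intrinsics and any distortion apply to the point x, -y, -z); pixel columns grow to the right and rows downward; lengths in m; the calibration is good to about 2 mm. A picture is of the moment at which its call begins. There is no depth.
- arm.close_job(): hands the job in, once; it reports no verdict.
The state is a dict: "t": time; "joint_pos": joint angles; "dq": joint speeds; "joint_torque": joint torques, N m; "tool_pos": TCP position; "tool_rot": TCP orientation; "wrist_force": force on the tool from outside, world axes, zero at the start; "torque": the same for the moment, N m; "finger_gap": opening from 0.0 (shut) to 1.0 (fully open).
Only numpy, scipy, OpenCV 4.12 (cv2) and the standard library are available. Lean on these libraries where they do the work, as an engineer would, in place of code of your own. Each camera call takes 0.05 s, during which the arm holds its last target.

## Working session

There is one attempt and no reset: what is moved stays moved. The work goes in short steps, Python scripts to look and compute and a shell command to move; the robot and the scene stay as the last step left them, time stands still between calls to the robot, and variables do not carry over. Pictures are saved under pics/ and viewed, and the job is handed in when it is done.

```bash
mkdir -p pics
python3 - <<'E'
from rig import arm
import cv2,pickle
s=arm.observe(); print(s['t'],s['tool_pos'],s['tool_rot'],s['finger_gap'],s['wrist_force'])
for n in("scene","top"):
    c=arm.read_camera(n); pickle.dump(c,open(f'{n}0.pkl','wb')); cv2.imwrite(f'pics/{n}0.png',c['pixels'][:,:,::-1])
    print(n,c.keys(),c['K'],c['world_from_camera'])
E
```

```text
0.0 [0.17005172 0.5486981  0.23038169] [-9.01000108e+01  2.16624851e-02 -1.72316100e+01] 1.002605362611927 [ 0.44628161 -0.52839408  0.68423616]
scene dict_keys(['pixels', 'K', 'world_from_camera']) [[389.31570873   0.         262.4684364 ]
 [  0.         389.31570873 188.51101611]
 [  0.           0.           1.        ]] [[ 0.47422889 -0.75155505  0.45855422  0.91949354]
 [ 0.8803742   0.40070433 -0.25372685 -0.11653395]
 [ 0.00694503  0.5240239   0.85167524  0.78128736]
 [ 0.          0.          0.          1.        ]]
top dict_keys(['pixels', 'K', 'world_from_camera']) [[353.23982577   0.         253.97263388]
 [  0.         353.23982577 193.26313904]
 [  0.           0.           1.        ]] [[ 0.03446825  0.97510885 -0.21903119  0.42674569]
 [-0.99937659  0.03195379 -0.01501312  0.05480908]
 [-0.00764055  0.21941212  0.97560235  0.75386312]
 [ 0.          0.          0.          1.        ]]
```

View pics/scene0.png

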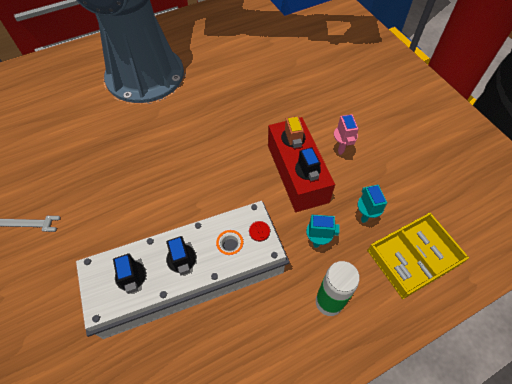

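View pics/top0.png

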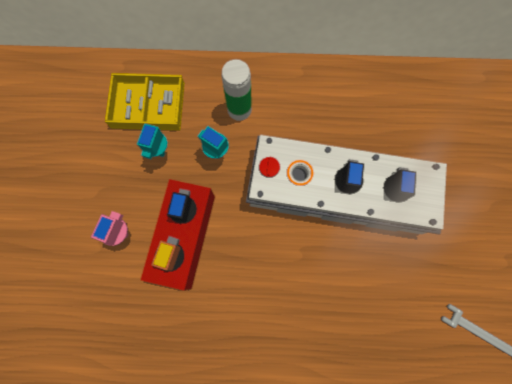

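Top view candidates: blue-topped coil in the red stand (178,205); fixed engine coils (355,173) and (405,182); pink (103,230) and turquoise (150,137), (212,138) look-alikes; worn yellow one (165,256). My choice is (178,205), which is (309,157) in the scene view. The well is at (300,172) in top and (230,242) in scene.

```bash
cat > h.py <<'E'
import numpy as np,cv2,pickle
def ray(c,p):
    K,T=c['K'],c['world_from_camera']; d=np.linalg.inv(K)@[p[0],p[1],1]; d=np.array([d[0],-d[1],-d[2]])
    return T[:3,3],T[:3,:3]@d
def plane(c,p,z):
    o,d=ray(c,p); return o+d*(z-o[2])/d[2]
def tri(c1,p1,c2,p2):
    o1,d1=ray(c1,p1);o2,d2=ray(c2,p2)
    s=np.linalg.lstsq(np.stack([d1,-d2],1),o2-o1,rcond=None)[0]
    a,b=o1+s[0]*d1,o2+s[1]*d2; return (a+b)/2,np.linalg.norm(a-b)
def proj(c,X):
    T=c['world_from_camera'];q=T[:3,:3].T@(np.asarray(X)-T[:3,3]);q=c['K']@[q[0],-q[1],-q[2]];return q[:2]/q[2]
def blobs(c,kind,roi,amin=20):
    h=cv2.cvtColor(c['pixels'],cv2.COLOR_RGB2HSV).astype(int);H,S,V=h[...,0],h[...,1],h[...,2]
    m={'blue':(H>100)&(H<125)&(S>150)&(V>70),'orange':(H>4)&(H<16)&(S>200)&(V>200),'yellow':(H>17)&(H<30)&(S>170)&(V>140)}[kind]
    k=np.zeros(m.shape,bool);x0,y0,x1,y1=roi;k[y0:y1,x0:x1]=1
    cs,_=cv2.findContours((m&k).astype(np.uint8),cv2.RETR_EXTERNAL,cv2.CHAIN_APPROX_NONE)
    return [q for q in cs if cv2.contourArea(q)>amin]
E
python3 - <<'E'
from h import *
s,t=[pickle.load(open(n+'0.pkl','rb')) for n in('scene','top')]
def cen(q): m=cv2.moments(q);return (m['m10']/m['m00'],m['m01']/m['m00'])
for name,k,rs,rt,z in(('new','blue',(290,140,330,180),(160,185,195,225),.127),('old','yellow',(280,110,310,145),(150,235,185,275),.127),('ring','orange',(210,225,250,262),(280,155,320,192),.09),('f1','blue',(160,230,195,265),(340,155,370,190),.138),('f2','blue',(105,245,145,290),(390,165,420,200),.138)):
    P=[]
    for c,r in((s,rs),(t,rt)):
        b=blobs(c,k,r); q=max(b,key=cv2.contourArea)
        p=cv2.fitEllipse(q)[0] if k=='orange' else cen(q)
        P.append(p); w=np.array([plane(c,x,z) for x in q[:,0].astype(float)])
        R=cv2.minAreaRect((w[:,:2]*1000).astype(np.float32))
        print(name,len(b),cv2.contourArea(q),np.round(p,1),'plane',plane(c,p,z).round(4),'rect',np.round(R[0],1),np.round(R[1],1),round(R[2],1))
    print('  tri',tri(s,P[0],t,P[1]))
a=t['pixels'][120:300,80:320,::-1];cv2.imwrite('pics/crop_t.png',cv2.resize(a,None,fx=3,fy=3,interpolation=2))
E
```

```text
new 1 151.0 [309.8 156. ] plane [0.5437 0.2029 0.127 ] rect [543.5 203.1] [22.9 39.4] 80.9
new 1 247.0 [176.8 204.6] plane [0.542  0.2033 0.127 ] rect [542.1 203.4] [23.5 39.3] 80.5
  tri (array([0.54242741, 0.20387445, 0.12484853]), np.float64(0.00022435480627066453))
old 1 121.5 [294.4 123.7] plane [0.4529 0.2198 0.127 ] rect [452.6 219.9] [22.9 39.3] 75.0
old 1 270.5 [162.8 255. ] plane [0.4514 0.2205 0.127 ] rect [451.6 220.5] [23.5 38.8] 74.0
  tri (array([0.45147797, 0.22089783, 0.12503005]), np.float64(0.000157339773445921))
ring 1 462.5 [229.4 241.9] plane [ 0.6235 -0.0239  0.09  ] rect [622.7 -23.6] [49.5 48.5] 16.5Traceback (most recent call last):
  File "<stdin>", line 7, in <module>
ValueError: max() iterable argument is empty
```

```bash
sed -i "s/(H>4)&(H<16)&(S>200)&(V>200)/(H>4)\&(H<18)\&(S>140)\&(V>170)/" h.py
python3 - <<'E'
from h import *
s,t=[pickle.load(open(n+'0.pkl','rb')) for n in('scene','top')]
def cen(q): m=cv2.moments(q);return (m['m10']/m['m00'],m['m01']/m['m00'])
for name,k,rs,rt,z in(('ring','orange',(210,225,250,262),(280,155,320,192),.09),('f1','blue',(160,230,195,265),(340,155,370,190),.138),('f2','blue',(105,245,145,290),(390,165,420,200),.138)):
    P=[]
    for c,r in((s,rs),(t,rt)):
        b=blobs(c,k,r); 
        if not b: print('none',name);continue
        q=max(b,key=cv2.contourArea)
        p=cv2.fitEllipse(q)[0] if k=='orange' else cen(q)
        P.append(p); w=np.array([plane(c,x,z) for x in q[:,0].astype(float)])
        R=cv2.minAreaRect((w[:,:2]*1000).astype(np.float32))
        print(name,len(b),cv2.contourArea(q),np.round(p,1),'plane',plane(c,p,z).round(4),'rect',np.round(R[0],1),np.round(R[1],1),round(R[2],1), 'enc',cv2.minEnclosingCircle((w[:,:2]*1000).astype(np.float32)))
    if len(P)==2: print('  tri',tri(s,P[0],t,P[1]))
a=t['pixels'][120:300,80:320,::-1];cv2.imwrite('pics/crop_t.png',cv2.resize(a,None,fx=3,fy=3,interpolation=2))
E
```

```text
ring 1 495.0 [229.3 242. ] plane [ 0.6235 -0.0241  0.09  ] rect [622.9 -24.3] [50.2 49.9] 61.9 enc ((623.0452270507812, -23.723459243774414), 26.105262756347656)
ring 1 483.5 [299.6 172.2] plane [ 0.6208 -0.0226  0.09  ] rect [621.4 -22.3] [48.7 49. ] 1.8 enc ((620.7333984375, -22.820920944213867), 25.638301849365234)
  tri (array([ 0.6219156, -0.0233019,  0.0859657]), np.float64(0.0005709935428332959))
f1 1 245.0 [176.5 248.6] plane [ 0.6114 -0.1183  0.138 ] rect [ 611.  -118.2] [23.1 39.6] 82.1 enc ((610.9833984375, -118.00140380859375), 21.913686752319336)
f1 1 224.5 [354.9 173.1] plane [ 0.6082 -0.1166  0.138 ] rect [ 608.3 -116.6] [22.6 38. ] 82.1 enc ((608.5516357421875, -115.98485565185547), 21.14364242553711)
  tri (array([ 0.60942411, -0.11803207,  0.1337309 ]), np.float64(0.0005687041591282945))
f2 1 263.5 [122.6 266.7] plane [ 0.599  -0.2124  0.138 ] rect [ 598.6 -212.4] [23.  39.2] 82.0 enc ((598.735107421875, -211.7939453125), 21.33296775817871)
none f2
```

```bash
sleep 1
```

```text
(no output)
```

View pics/crop_t.png

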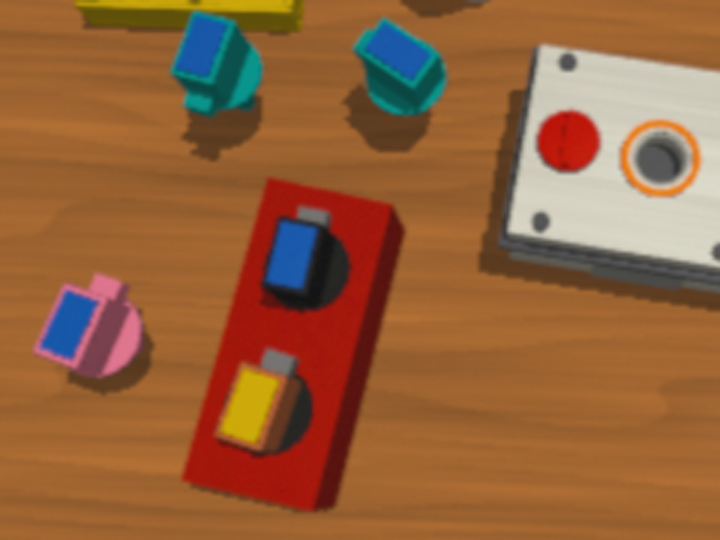

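The crop confirms it: black head, blue top, grey socket, standing in the red stand.

```bash
cat > go.py <<'E'
import sys,numpy as np
from rig import arm
from scipy.spatial.transform import Rotation as R
s=arm.observe();p=np.array(s['tool_pos']);Rm=R.from_euler('xyz',s['tool_rot'],degrees=True)
print('t',s['t'],p.round(4),np.round(s['tool_rot'],2),'gap',s['finger_gap'],'F',np.round(s['wrist_force'],1))
g=np.array(list(map(float,sys.argv[1:4])));print('shift',Rm.inv().apply(g-p).round(4))
if len(sys.argv)>4: print('turn about y',s['tool_rot'][2]-float(sys.argv[4]))
E
python3 go.py 0.5428 0.2032 0.23 -9.5
```

```text
t 0.1 [0.1701 0.5488 0.2305] [-9.009e+01  2.000e-02 -1.724e+01] gap 0.9981446498685337 F [-0.3 -0.2 -1.3]
shift [ 0.4583  0.0007 -0.2196]
turn about y -7.7353264694521755
```

```bash
python3 -m handwheel '[[0.03,0,-0.014,-1],[0.08,0,-0.038,-2],[0.13,0,-0.062,-3],[0.18,0,-0.086,-4],[0.23,0,-0.11,-5],[0.28,0,-0.134,-6],[0.33,0,-0.158,-7],[0.37,0,-0.177,-7.7]]' 1
python3 -m handwheel '[[0.04,0,-0.02,0],[0.066,0,-0.033,0],[0.075,0,-0.037,0],[0.075,0,-0.037,0]]' 1; python3 go.py 0.5428 0.2032 0.23 -9.5
```

```text
t: 1.1
tool_pos: [0.4725, 0.2687, 0.2309]
tool_rot: [-90.0, 0.0, -9.6]
wrist_force: [0.6, 0.8, -0.3]
finger_gap: 0.999
t: 1.6
tool_pos: [0.5388, 0.2216, 0.2308]
tool_rot: [-90.0, 0.1, -9.6]
wrist_force: [-0.8, 0.0, 0.2]
finger_gap: 1.003
t 1.6 [0.5388 0.2216 0.2308] [-9.001e+01  6.000e-02 -9.570e+00] gap 1.0025100066509136 F [-0.8  0.   0.2]
shift [ 0.007   0.0008 -0.0175]
turn about y -0.0686398423985608
```

```bash
python3 -m handwheel '[[0.005,0,-0.012,0],[0.007,0.01,-0.0175,0],[0.007,0.03,-0.0175,0],[0.007,0.05,-0.0175,0],[0.007,0.06,-0.0175,0],[0.007,0.06,-0.0175,0]]' 1; python3 go.py 0.5428 0.2032 0.092 -9.5
python3 - <<'E'
from rig import arm
from h import *
a=[]
for n,(x,y) in(('scene',(309,157)),('top',(178,205))):
    c=arm.read_camera(n);pickle.dump(c,open(n+'1.pkl','wb'));a.append(cv2.resize(c['pixels'][y-65:y+65,x-65:x+65,::-1],(390,390),interpolation=2))
cv2.imwrite('pics/pre.png',np.hstack(a))
E
```

```text
t: 2.35
tool_pos: [0.5424, 0.2031, 0.1704]
tool_rot: [-90.0, 0.1, -9.5]
wrist_force: [-0.1, 0.6, 0.6]
finger_gap: 1.004
t 2.35 [0.5424 0.2031 0.1704] [-90.03   0.1   -9.52] gap 1.003807275685802 F [-0.1  0.6  0.6]
shift [0.0006 0.0784 0.0002]
turn about y -0.021260234463303718
```

```bash
sleep 1
```

```text
(no output)
```

View pics/pre.png

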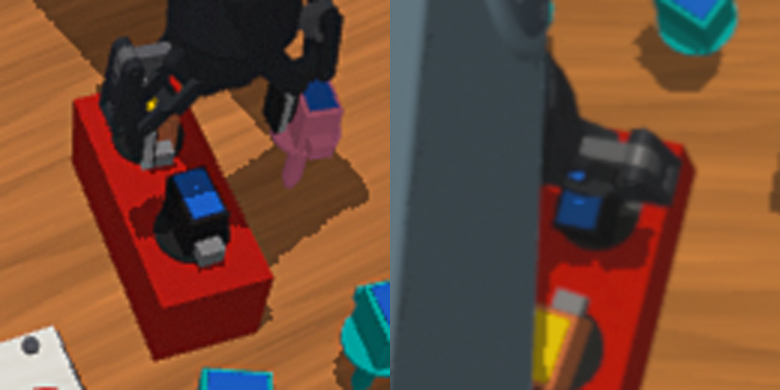

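Gripper straddles the black head across its narrow side (scene crop: head at about (195,215), fingers either side, still above). Descending.

```bash
python3 -m handwheel '[[0,0.02,0,0],[0,0.045,0,0],[0,0.065,0,0],[0,0.074,0,0],[0,0.078,0,0],[0,0.078,0,0]]' 1 && python3 -m handwheel '[[0,0,0,0],[0,0,0,0],[0,0,0,0],[0,0,0,0],[0,0,0,0],[0,0,0,0],[0,0,0,0],[0,0,0,0]]' 0.15 50
```

```text
t: 3.2
tool_pos: [0.5436, 0.2033, 0.094]
tool_rot: [-90.0, -0.1, -9.5]
wrist_force: [-0.4, 0.2, 0.7]
finger_gap: 1.002
t: 4.2
tool_pos: [0.5435, 0.2033, 0.0937]
tool_rot: [-90.0, -0.0, -9.5]
wrist_force: [-0.3, -0.2, 5.5]
finger_gap: 0.341
```

```bash
python3 -m handwheel '[[0,-0.01,0,0],[0,-0.03,0,0],[0,-0.055,0,0],[0,-0.08,0,0],[0,-0.105,0,0],[0,-0.12,0,0],[0,-0.125,0,0],[0,-0.125,0,0]]' ; python3 go.py 0.622 -0.0235 0.219 -9.5
python3 - <<'E'
from rig import arm
from h import *
a=[]
c=arm.read_camera('scene');cv2.imwrite('pics/lift.png',cv2.resize(c['pixels'][60:280,180:400,::-1],None,fx=2.7,fy=2.7,interpolation=2))
E
```

```text
t: 5.2
tool_pos: [0.5428, 0.2031, 0.2177]
tool_rot: [-90.0, 0.0, -9.5]
wrist_force: [0.0, 0.3, -2.4]
finger_gap: 0.343
t 5.2 [0.5428 0.2031 0.2177] [-9.002e+01  5.000e-02 -9.530e+00] gap 0.34254878215981893 F [ 0.   0.3 -2.4]
shift [ 0.1156 -0.0013 -0.2104]
turn about y -0.03327487154018627
```

```bash
sleep 1
```

```text
(no output)
```

View pics/lift.png

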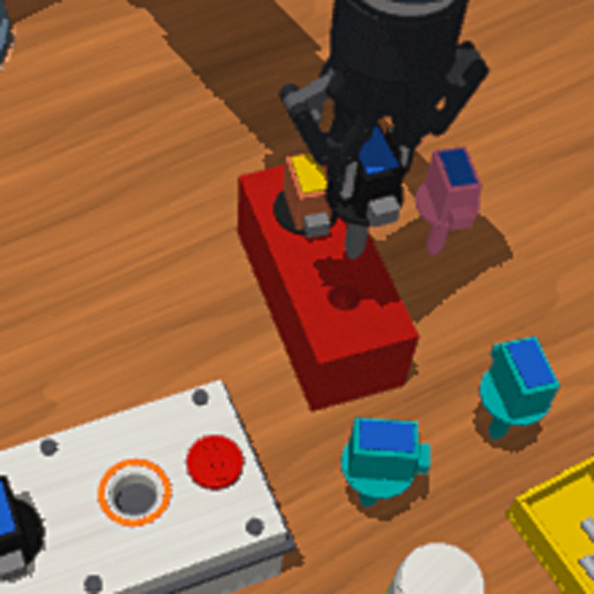

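The coil is held, clear of the stand; the worn coil is still in place (crop (305,190)). Moving over the well.

```bash
python3 -m handwheel '[[0.01,0,-0.018,0],[0.03,0,-0.055,0],[0.055,0,-0.1,0],[0.08,0,-0.146,0],[0.1,0,-0.182,0],[0.112,0,-0.203,0],[0.1156,0,-0.2104,0],[0.1156,0,-0.2104,0]]' ; python3 -m handwheel '[[0,0,0,0],[0,0,0,0]]'; python3 go.py 0.622 -0.0235 0.219 -9.5
python3 - <<'E'
from rig import arm
from h import *
a=[]
for n,(x,y) in(('scene',(229,215)),('top',(299,172))):
    c=arm.read_camera(n);pickle.dump(c,open(n+'2.pkl','wb'));a.append(cv2.resize(c['pixels'][y-65:y+65,x-65:x+65,::-1],(390,390),interpolation=2))
cv2.imwrite('pics/well.png',np.hstack(a))
E
```

```text
t: 6.25
tool_pos: [0.622, -0.0231, 0.2179]
tool_rot: [-90.0, 0.1, -9.5]
wrist_force: [-0.8, 0.3, -2.6]
finger_gap: 0.343
t: 6.5
tool_pos: [0.6221, -0.0222, 0.2184]
tool_rot: [-90.0, -0.0, -9.4]
wrist_force: [1.1, -0.7, -2.2]
finger_gap: 0.341
t 6.5 [ 0.6221 -0.0222  0.2184] [-89.99  -0.    -9.44] gap 0.3406645668339587 F [ 1.1 -0.7 -2.2]
shift [ 0.0001 -0.0006 -0.0013]
turn about y 0.06158129235360299
```

```bash
sleep 1
```

```text
(no output)
```

View pics/well.png

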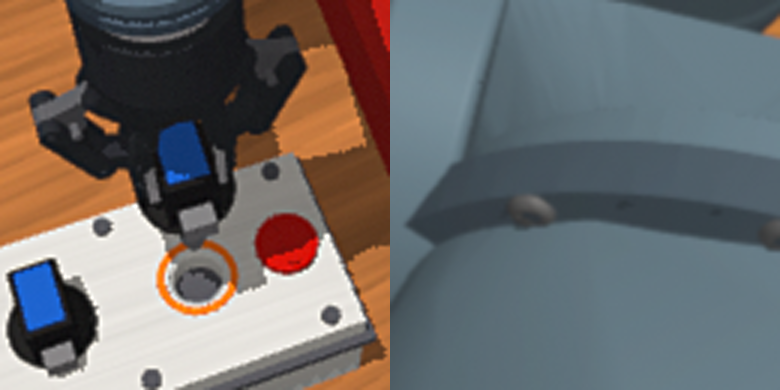

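Run:
```python
from h import *
c=pickle.load(open('scene2.pkl','rb'))
for nm,X in(('tip',(.6221,-.0225,.1345)),('tip down',(.6221,-.0225,.09)),('well',(.622,-.0235,.09)),('top',(.6221,-.0225,.2515))):
    p=proj(c,X);print(nm,p.round(1),'crop',((p-[164,150])*3).round(0))
print(plane(c,(228.7,230.7),.1345))
b=blobs(c,'blue',(205,185,245,215));q=max(b,key=cv2.contourArea);m=cv2.moments(q);p=(m['m10']/m['m00'],m['m01']/m['m00']);print(p,plane(c,p,.2515))
```

```text
tip [228.1 231.1] crop [192. 243.]
tip down [229.7 241. ] crop [197. 273.]
well [229.2 241.2] crop [196. 274.]
top [223. 199.] crop [177. 147.]
[ 0.62191843 -0.02123608  0.1345    ]
(224.07375271149675, 200.73969631236443) [ 0.62575358 -0.02243478  0.2515    ]
```

Stem tip at scene pixel (229,231) agrees with where it should be over the well, within 2 mm. Lowering.

```bash
python3 -m handwheel '[[0.001,0.01,-0.002,0],[0.001,0.025,-0.002,0],[0.001,0.04,-0.002,0],[0.001,0.055,-0.002,0],[0.001,0.07,-0.002,0],[0.001,0.085,-0.002,0],[0.001,0.095,-0.002,0],[0.001,0.1,-0.002,0]]' ; python3 -m handwheel '[[0,0,0,0],[0,0.003,0,0],[0,0.006,0,0],[0,0.009,0,0],[0,0.009,0,0]]'; python3 go.py 0.622 -0.0235 0.1035 -9.5
python3 - <<'E'
from rig import arm
from h import *
c=arm.read_camera('scene');cv2.imwrite('pics/low.png',cv2.resize(c['pixels'][150:280,164:294,::-1],(520,520),interpolation=2))
E
```

```text
t: 7.6
tool_pos: [0.6227, -0.0255, 0.1174]
tool_rot: [-90.0, 0.0, -9.5]
wrist_force: [0.8, -0.3, -1.4]
finger_gap: 0.344
t: 8.22
tool_pos: [0.6227, -0.0255, 0.109]
tool_rot: [-90.0, 0.0, -9.5]
wrist_force: [-0.6, 0.8, -2.3]
finger_gap: 0.345
t 8.225 [ 0.6227 -0.0255  0.109 ] [-9.00e+01  3.00e-02 -9.54e+00] gap 0.34507702829264897 F [-0.6  0.8 -2.3]
shift [-0.001   0.0055  0.0019]
turn about y -0.03711276822696341
```

```bash
sleep 1
```

```text
(no output)
```

View pics/low.png

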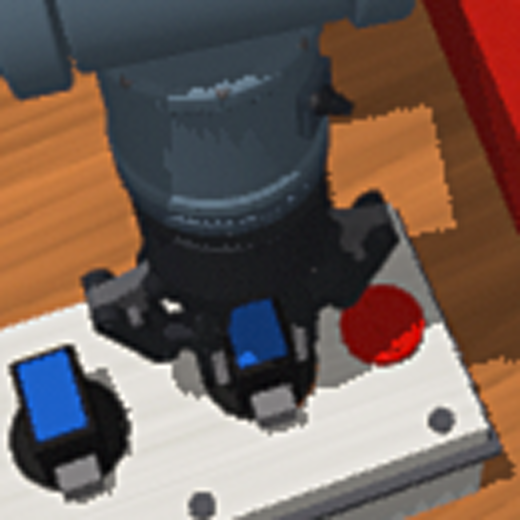

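Stem is in the well (no contact force, disc covers the ring at (270,385)); about 5 mm to go. Creeping to contact.

```bash
python3 -m handwheel '[[0,0.001,0.001,0],[0,0.002,0.001,0],[0,0.003,0.001,0],[0,0.004,0.001,0],[0,0.004,0.001,0]]'; python3 -m handwheel '[[0,0.001,0,0],[0,0.0015,0,0],[0,0.0015,0,0]]'
```

```text
t: 8.9
tool_pos: [0.623, -0.0246, 0.1052]
tool_rot: [-90.0, 0.0, -9.5]
wrist_force: [-0.1, 0.9, -1.5]
finger_gap: 0.344
t: 9.28
tool_pos: [0.6231, -0.0246, 0.1038]
tool_rot: [-90.0, 0.0, -9.5]
wrist_force: [-0.4, -0.4, -1.8]
finger_gap: 0.35
```

```bash
python3 -m handwheel '[[0,0.0005,0,0],[0,0.001,0,0],[0,0.001,0,0]]';  python3 -m handwheel '[[0,0.0005,0,0],[0,0.001,0,0],[0,0.001,0,0]]'
```

```text
t: 9.65
tool_pos: [0.6232, -0.0246, 0.1038]
tool_rot: [-90.0, -0.0, -9.5]
wrist_force: [-3.6, 0.5, 5.9]
finger_gap: 0.346
t: 10.02
tool_pos: [0.6233, -0.0246, 0.1037]
tool_rot: [-90.0, -0.0, -9.5]
wrist_force: [-6.8, 1.1, 11.6]
finger_gap: 0.344
```

Contact at TCP z 0.1037 (0.1035 expected), so the disc is on the cover. Easing off, opening part way because the filler cap is close, then retreating.

```bash
python3 -m handwheel '[[0,-0.001,0,0],[0,-0.001,0,0]]'; python3 -m handwheel '[[0,0,0,0],[0,0,0,0],[0,0,0,0],[0,0,0,0]]' 0.55; python3 -m handwheel '[[0,-0.003,0,0],[0,-0.01,0,0],[0,-0.02,0,0],[0,-0.035,0,0],[0,-0.055,0,0],[0,-0.08,0,0],[0,-0.11,0,0],[0,-0.13,0,0]]';python3 -m handwheel '[[-0.01,0,0.02,0],[-0.03,0,0.06,0],[-0.05,0,0.1,0],[-0.075,0,0.15,0],[-0.1,0,0.2,0],[-0.125,0,0.25,0],[-0.14,0,0.28,0],[-0.14,0,0.28,0]]'
python3 - <<'E'
from rig import arm
from h import *
def cen(q): m=cv2.moments(q);return (m['m10']/m['m00'],m['m01']/m['m00'])
P=[];a=[];C=[]
for n,r in(('scene',(210,215,250,260)),('top',(280,145,330,190))):
    c=arm.read_camera(n);C.append(c);cv2.imwrite(f'pics/end_{n}.png',c['pixels'][:,:,::-1])
    b=blobs(c,'blue',r)
    if b:
        q=max(b,key=cv2.contourArea);P.append(cen(q));print(n,cv2.contourArea(q),P[-1],plane(c,P[-1],.137))
        o=blobs(c,'blue',(160,230,195,265) if n=='scene' else (340,155,370,190))
if len(P)==2: print(tri(C[0],P[0],C[1],P[1]))
E
```

```text
t: 10.28
tool_pos: [0.6234, -0.0247, 0.1037]
tool_rot: [-90.0, -0.0, -9.5]
wrist_force: [-3.7, 0.2, 7.7]
finger_gap: 0.345
t: 10.78
tool_pos: [0.6231, -0.0246, 0.1026]
tool_rot: [-90.0, 0.0, -9.5]
wrist_force: [-0.7, -0.1, -0.2]
finger_gap: 0.551
t: 11.78
tool_pos: [0.6239, -0.0247, 0.2359]
tool_rot: [-90.0, -0.2, -9.5]
wrist_force: [0.2, 0.3, -0.0]
finger_gap: 0.547
t: 12.78
tool_pos: [0.5287, 0.2778, 0.2315]
tool_rot: [-90.0, 0.1, -9.3]
wrist_force: [-0.2, -1.1, 0.3]
finger_gap: 0.546
scene 225.5 (227.33333333333331, 231.82631189948262) [ 0.6239306  -0.02477188  0.137     ]
top 233.5 (303.31977159172015, 164.54246966452533) [ 0.62176365 -0.02367986  0.137     ]
(array([ 0.62263906, -0.02420395,  0.13406773]), np.float64(0.0003190959181006543))
```

```bash
sleep 1
```

```text
(no output)
```

View pics/end_scene.png

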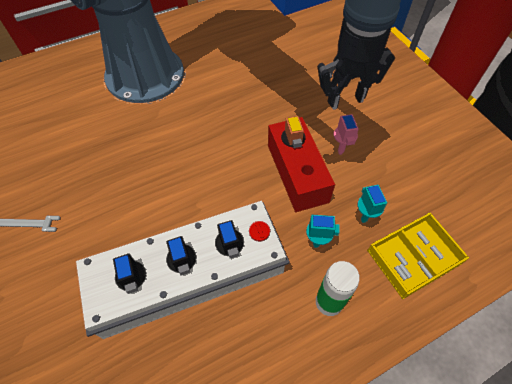

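View pics/end_top.png

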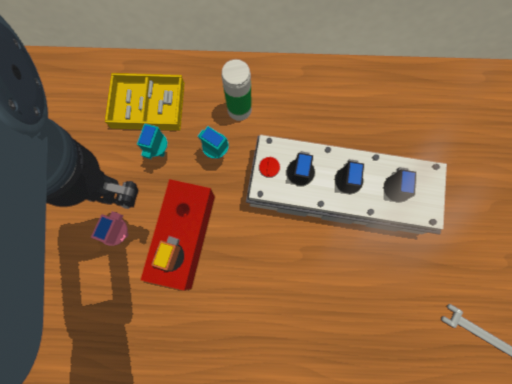

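Coil sits in the well (scene (228,232), top (303,165)) like its fixed neighbours, with its top triangulated at z 0.1341 against 0.1337 for the next coil. The worn coil is still in the stand at scene (294,124), and the gripper is clear.

```bash
python3 -m handwheel '[[0,0,0,0],[0,0,0,0]]'; python3 -c "
from rig import arm
print(arm.close_job())"
```

```text
t: 13.12
tool_pos: [0.5317, 0.2738, 0.2326]
tool_rot: [-90.0, 0.0, -9.6]
wrist_force: [-0.9, -0.4, 1.2]
finger_gap: 0.552
the job is handed in; nothing more can be done
None
```

The new coil is in the open plug well with its rubber disc down on the cover. I handed the job in at about 13 s of the 38 s allowed, and no verdict was reported.

- **What I did:** I gripped the blue-topped coil across its head, lifted it out of the red stand and lowered it into the well. The disc met the cover at TCP z 0.1037 m, against 0.1035 expected, with about 12 N at the wrist. I then eased off, opened the gripper part way because the filler cap is close, and backed away.
- **Position check:** The final pictures put the coil within about 1 mm of the measured well centre.
- **Height and tilt check:** The top triangulates at z 0.1341, level with the fixed coil next to it at 0.1337. It also looks upright like its neighbours.
- **Surroundings:** The worn yellow-topped coil is still in the stand, nothing else appears to have moved, and the gripper touches nothing.
- **Disagreements:** The two cameras differ by 2–3 mm in position. Triangulated heights read 2–4 mm below nominal everywhere, so I compared the new coil's height with the fixed coil rather than trusting the absolute value.

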